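# Hold back the shaker's belt tensioner for a belt change

## Task

The orbital shaker is open for a belt change. Press the red lock lever down until its detent keeps it down by itself, and take the gripper off it; then push the orange thumb tab of the tensioner arm back past its click and keep holding it there, so that I can slip the new belt on: finish while still pushing it, with the lever still down. Leave the beaker, bottle, brass nut and screwdriver where they are.

Things in the scene. Friction and masses are not known exactly. Their poses are not given: they have to be found in the camera images.
- shaker: Pale green shaker, fixed, 280 (x) x 360 (y) mm, flat aluminium deck 70 mm above the bench; yaw within 0.5 rad. Origin: centre of the underside; x points away from its dark control panel, y to the left seen from the panel, z up. On the deck at x +88 stand two pulleys: 48 mm across at y -120, 90 mm at y +85, under 35 mm high. The tensioner's upright pivot is at x -10, y -40 mm.
- lever_paddle: Red paddle of the lock lever, 36 (x) x 42 (y) x 7 mm; origin: centre of its top face, at rest 51 mm above the deck at shaker x -3, y -142. Press it straight down at its centre: the detent snaps over at 20 mm down and then keeps it 24 mm down; 31 mm to the stop. Lever axis: level, along shaker x, 92 mm to +y of the paddle's centre and 17 mm below its top.
- lock_lever (a joint): Lock lever angle, rad: 0 up (sprung up), grows as pressed; detent bump from 0.15, crest 0.22, holds by itself at about 0.265, stop at 0.34. Takes 3 N at first, about 10 N at the bump. While it is up, a brass pin on its tail blocks the tensioner arm; down, the pin is lifted clear.
- thumb_tab: Orange upright thumb tab at the end of the tensioner arm, 6 (x) x 40 (y) x 44 mm. Origin: mid-width of the face to push (it faces the control panel side), 44 mm above the deck, 14 mm below the tab's top edge, 118 mm along the arm from the pivot. Own +x: the way to push, y along the arm, z up. At rest its yaw is the shaker's + 0.22 rad. The deck in front of it is clear.
- tensioner (a joint): Tensioner arm angle, rad: 0 at rest (sprung), grows as the tab is pushed (arm turns clockwise from above, tab's yaw falls alike); click bump from 0.20, crest 0.24, over it at 0.28; stop at 0.42 (50 mm of tab travel). Push: 4 N at first, 10 to 12 N at the click, dips to 5, then 8 to 10 N. The click does not keep it: let go, it springs back to 0.
- beaker: Glass beaker on the bench beside the shaker, 68 mm across, 85 mm tall; origin at the centre of its underside. Leave alone.
- amber_bottle: Amber bottle on the bench beside the shaker, 60 mm across, 130 mm tall; origin at the centre of its underside. Leave alone.
- platform_nut: Brass nut 28 mm across, 12 mm tall, lying on the shaker's deck between the pulleys; origin at the centre of its underside. Leave alone.
- screwdriver: Screwdriver 200 mm long lying on the bench close behind the shaker, 26 mm high; origin near its middle. Leave alone.

How it is judged:
By the outcome, as a careful person would: the job done as asked, in the order asked, and still so for the second after the job is handed in, while the arm keeps its last pose, push and grip.
It also fails if it takes over 40 s, if anything falls off the work surface, if the arm or the gripper's body presses on something with over 40 N, if the wrist force passes 120 N, or if a joint passes its speed limit or range.

## Robot

A 7-joint arm with a two-finger parallel gripper is mounted at the origin on the work surface. World frame = base frame: x ahead of the robot, y to its left, z up, the work surface at z = 0. Lengths are in m, angles in rad, forces in N, time in s.
With the tool pointing down it reaches from about 0.4 to 0.85 m from the base axis. Payload 4.4 kg.
Tool frame: the origin (TCP) lies between the finger pads; the fingertips stand 22 mm ahead of it and the grasp point (between the pads) lies 3 mm ahead of it; z points along the fingers, y is the direction in which the jaws open and shut (so a half turn about z gives the same grasp; the last joint's range is limited). The gripper opens to 94 mm and grips with 3 to 60 N. Pads are 16 mm wide; open, the fingers measure 119 mm over their backs; the gripper's body (75 mm by 177 mm) begins 78 mm behind the grasp point.
Start: joints at [-1.208, 0.628, 0.038, 1.517, -0.027, 0.996, -0.02], TCP at [0.27, 0.591, 0.227] pointing down, gripper open.
Joint ranges: [-3.06, 3.06], [-0.37, 2.12], [-1.25, 1.32], [0.18, 2.47], [-1.1, 4.24], [0.23, 1.98], [-2.94, 2.94]. Speed limits (rad/s): [2.57, 2.57, 3.14, 3.14, 3.14, 3.14, 3.14].

## Interface

Orientations are given as a unit quaternion [x, y, z, w].
In Python, from rig import readout, read_camera, camera_info, arm, finder gives the robot as it stands. The module is installed in compiled form; this text tells all that it offers.
- The arm moves only by the shell command python3 -m inch 'ROWS'. ROWS is JSON, a list that holds one entry, the list of rows, each a list of 7 numbers: the closure, from 0 (fully open) to 1 (shut), then the shift along the tool's x, y, z in mm, then the turn, a rotation vector about the tool's x, y, z in rad. In form: [[[jaw, x, y, z, wx, wy, wz], ...]]. A call has 1 to 12 rows; each row shifts and turns the pose as measured when the row begins, along the tool's axes as they then stand; what a row does not reach is not made up. A row lasts 1/12 s, in which the tool goes at most 41.7 mm and 7.16 degrees, less where a joint would pass 70% of its speed; a pose out of reach is approached as far as the arm can. A call with a gripper value outside its range is refused whole. The fingers move at their own pace and stop on an object; the grip force is fixed at half the most. Time passes only in rows, so rows that do not move let the fingers close. It gives the time, the measured TCP pose, the force and the opening at its end, in the units of the state.
- readout.sense(): the state, without advancing time (a new reading comes with each control period).
- read_camera(name): name is "scene" or "top" or "wrist"; returns the picture (384x512x3 uint8, red, green, blue); there is no depth.
- camera_info(name): a dict with "fx", "fy", "cx", "cy" (pixels), "R" (3x3) and "t" (3): a world point X has camera coordinates R X + t; the wrist camera has in their place "tool_from_camera" (4x4, takes a point from camera to tool coordinates, whose origin is the TCP and whose axes are the flange's). Camera axes: x right, y down, z forward; pixel columns grow to the right and rows downward; lengths in m; the calibration is good to about 2 mm. A picture is of the moment at which its call begins: read the wrist's pose just before it. camera_info takes no time and is no camera call.
- arm.sign_off(): hands the job in, once; it reports no verdict.
Trained networks look in the newest picture that a camera, given by its name, has taken for a name from the list of things; names that differ only in an ending like _2 or _b are one class to them, and where a whole thing is asked for, a point or a joint stands for the part that bears it (a point fixed in the world has none). Each returns a list of dicts, best first, with "confidence" (0 to 1); they miss things now and then, are a little off and sometimes report something else, mostly with a low value. They report only what shows in the picture. A call takes as long as a camera call.
- finder.cut_out(camera, query): "pixels" (384x512 bool, what is visible of it) and "at" ([column, row] in pixels, amid what is visible of it).
The state is a dict: "time_s": time; "q": joint angles; "dq": joint speeds; "effort": joint torques, N m; "position": TCP position; "tool_rot": TCP orientation; "ft_force": force on the tool from outside, world axes, zero at the start; "wrist_torque": the same for the moment, N m; "finger_gap": opening from 0.0 (shut) to 1.0 (fully open).
Only numpy, scipy, OpenCV 4.12 (cv2) and the standard library are available. Lean on these libraries where they do the work, as an engineer would, in place of code of your own. Each camera call takes 0.05 s, during which the arm holds its last target.

## Working session

There is one attempt and no reset: what is moved stays moved. The work goes in short steps, Python scripts to look and compute and a shell command to move; the robot and the scene stay as the last step left them, time stands still between calls to the robot, and variables do not carry over. Pictures are saved under pics/ and viewed, and the job is handed in when it is done.

```bash
mkdir -p pics; ls; python3 - <<'E'
from rig import readout, read_camera, camera_info, finder
import cv2,numpy as np
s=readout.sense();print({k:np.round(v,3).tolist() for k,v in s.items()})
for n in("scene","top"):
    im=read_camera(n);cv2.imwrite(f"pics/{n}0.png",im[:,:,::-1])
    c=camera_info(n);print(n,c["fx"],c["cx"],c["cy"],np.round(c["R"],3).tolist(),np.round(c["t"],3).tolist(),"pos",-np.array(c["R"]).T@c["t"])
    for q in("shaker","lever_paddle","thumb_tab","tensioner","platform_nut","beaker","amber_bottle","screwdriver"):
        for d in finder.cut_out(n,q)[:2]:
            print(q,round(d["confidence"],2),np.round(d["at"],1),d["pixels"].sum())
E
```

```text
pics
{'time_s': 0.0, 'q': [-1.208, 0.629, 0.038, 1.518, -0.027, 0.996, -0.02], 'dq': [0.001, -0.001, -0.0, 0.001, 0.001, 0.001, -0.001], 'effort': [0.001, -54.972, 1.143, -18.664, -0.052, 0.023, 0.0], 'position': [0.27, 0.591, 0.227], 'tool_rot': [0.213, 0.977, -0.001, -0.0], 'ft_force': [0.086, -0.054, 0.309], 'wrist_torque': [-0.027, 0.007, 0.025], 'finger_gap': 1.004}
scene 365.15439153696536 262.30479262856 190.73329056002544 [[0.38, 0.925, -0.002], [0.748, -0.308, -0.589], [-0.545, 0.222, -0.808]] [-0.246, -0.397, 1.454] pos [ 1.18232241 -0.21696818  0.94116172]
shaker 0.85 [224.9 194.8] 10135
shaker 0.34 [139.5 223.1] 677
lever_paddle 0.7 [172.5 192. ] 140
thumb_tab 0.56 [243.9 161.3] 112
tensioner 0.78 [238.  163.5] 293
beaker 0.77 [320.2 172.2] 580
amber_bottle 0.92 [139.2 220.7] 656
screwdriver 0.84 [231.3 253. ] 337
top 367.5488181723268 251.0525926596344 191.57525019939428 [[0.005, -1.0, -0.012], [-0.994, -0.003, -0.108], [0.108, 0.012, -0.994]] [0.032, 0.611, 0.833] pos [0.51674663 0.02330545 0.89470219]
shaker 0.98 [297.1 227.1] 19956
lever_paddle 0.64 [268.4 242.2] 62
lever_paddle 0.56 [370.2 225.8] 331
thumb_tab 0.48 [268.9 240.5] 21
tensioner 0.87 [286.6 235.3] 494
beaker 0.83 [165.8 196.3] 815
amber_bottle 0.77 [415.  214.9] 923
amber_bottle 0.42 [267.  243.3] 55
screwdriver 0.94 [321.9 147.3] 515
```

View pics/top0.png

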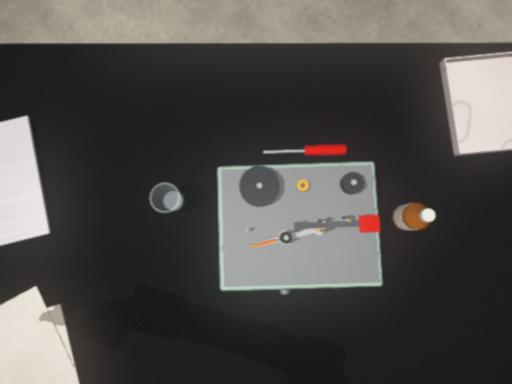

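View pics/scene0.png

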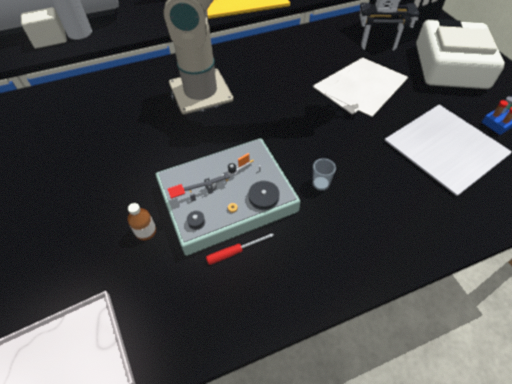

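```bash
cat > h.py <<'E'
from rig import readout, read_camera, camera_info, finder
import cv2,numpy as np
def proj(n,X):
    c=camera_info(n);p=np.atleast_2d(X)@np.array(c["R"]).T+np.array(c["t"])
    return np.c_[c["fx"]*p[:,0]/p[:,2]+c["cx"],c["fy"]*p[:,1]/p[:,2]+c["cy"]]
def back(n,uv,z):
    c=camera_info(n);R=np.array(c["R"]);o=-R.T@np.array(c["t"])
    d=R.T@np.array([(uv[0]-c["cx"])/c["fx"],(uv[1]-c["cy"])/c["fy"],1]);return o+d*(z-o[2])/d[2]
E
python3 - <<'E'
from h import *
from scipy.optimize import least_squares
im=cv2.imread("pics/top0.png")
m=cv2.inRange(cv2.cvtColor(im,cv2.COLOR_BGR2HSV),(0,150,120),(6,255,255))
n,l,s,c=cv2.connectedComponentsWithStats(m)
for i in range(1,n): 
    if s[i,4]>20: print(s[i],c[i])
z=cv2.resize(im[150:300,205:395],None,fx=4,fy=4,interpolation=cv2.INTER_CUBIC);cv2.imwrite("pics/topz.png",z)
sc=cv2.imread("pics/scene0.png")[130:260,145:310];cv2.imwrite("pics/scz.png",cv2.resize(sc,None,fx=4,fy=4,interpolation=cv2.INTER_CUBIC))
E
```

```text
[304 144  43  11 414] [325.59903382 149.47101449]
[359 215  21  17 336] [369.33630952 223.16964286]
```

View pics/topz.png

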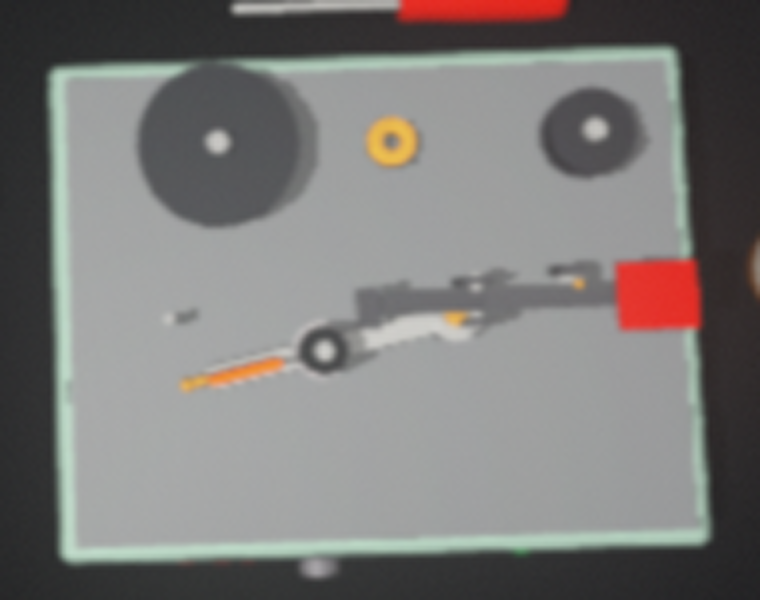

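View pics/scz.png

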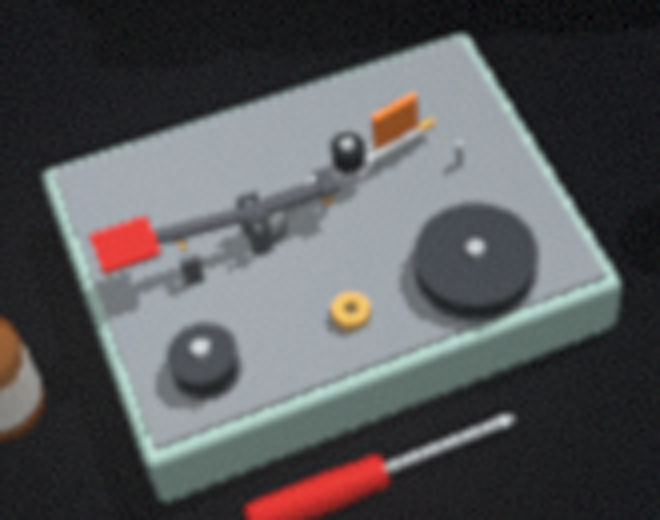

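```bash
cat >> h.py <<'E'
def S(P,p):
    c,s=np.cos(p[2]),np.sin(p[2]);P=np.atleast_2d(P)
    return np.c_[p[0]+c*P[:,0]-s*P[:,1],p[1]+s*P[:,0]+c*P[:,1],P[:,2]]
E
python3 - <<'E'
from h import *
from scipy.optimize import least_squares
a=.001
top=np.array([[50,70],[675,48],[708,545],[65,562],[658,294]])/4+[205,150]
top=np.r_[top-.375,[[369.34,223.17]]][[0,1,2,3,5]]
C=np.array([[140,180,70],[140,-180,70],[-140,-180,70],[-140,180,70],[-3,-142,121]])*a
sc=np.array([[618,283],[154,455],[43,173],[465,35],[125,244]])/4+[145,130]-.375
def f(p,w): 
    r=[]
    if 't' in w:r.append(proj("top",S(C,p))-top)
    if 's' in w:r.append(proj("scene",S(C,p))-sc)
    return np.vstack(r).ravel()
for w in("t","s","ts"):
    r=least_squares(f,[.5,0,0],args=(w,),loss="soft_l1");print(w,r.x,np.round(f(r.x,w).reshape(-1,2),1).tolist())
p=r.x
np.save("p.npy",p)
tab=S([[-10*a-118*a*np.sin(-.22)*0,-40*a,0]],p)[0]
piv=S([[-.01,-.04,0]],p)[0]; yaw=p[2]+.22
print("piv",piv,"paddle",S(C[4],p),"tab",piv+.118*np.array([-np.sin(yaw),np.cos(yaw),0]),"+facing offset","yaw",yaw)
for n,uv in(("top",(370.2,225.8)),("top",(266.5,243)),("scene",(172.5,192)),("scene",(243.9,161.3))): print(n,uv,back(n,uv,.119 if uv[0] in(370.2,172.5) else .114))
E
```

```text
t [ 0.53237104 -0.07215161  0.03841867] [[-0.9, -1.3], [1.3, -1.4], [2.1, 0.4], [-1.6, 1.4], [-0.2, 0.3]]
s [ 0.53581433 -0.07128099  0.03946137] [[2.2, -0.4], [-1.5, 3.1], [-0.9, -0.9], [0.4, -1.7], [0.3, 0.2]]
ts [ 0.53331978 -0.07172634  0.03608805] [[-0.9, -1.9], [1.3, -1.7], [1.7, 0.1], [-2.0, 0.8], [-0.4, -0.0], [1.6, -0.8], [-2.2, 2.3], [-1.1, -1.6], [0.2, -2.1], [-0.1, -0.5]]
piv [ 0.5247695 -0.1120611  0.       ] paddle [[ 0.53544512 -0.21374212  0.121     ]] tab [0.49488032 0.00209072 0.        ] +facing offset yaw 0.25608804682229275
top (370.2, 225.8) [ 0.52999917 -0.21684187  0.119     ]
top (266.5, 243) [4.93047102e-01 2.31793425e-05 1.14000000e-01]
scene (172.5, 192) [ 0.53690558 -0.22373941  0.119     ]
scene (243.9, 161.3) [0.50342302 0.00057523 0.114     ]
```

```bash
python3 -m inch '[[[1,0,0,0,0,0,-0.11],[1,0,0,0,0,0,-0.11],[1,0,0,0,0,0,-0.11],[1,0,0,0,0,0,-0.1],[1,-12,-37,0,0,0,0],[1,-12,-37,0,0,0,0],[1,-12,-37,0,0,0,0],[1,-12,-37,0,0,0,0],[1,-12,-37,0,0,0,0],[1,-12,-37,0,0,0,0],[1,-12,-37,0,0,0,0],[1,-12,-37,0,0,0,0]]]'
cat >> h.py <<'E'
from scipy.spatial.transform import Rotation as Ro
def delta(t):
    s=readout.sense();r=Ro.from_quat(s["tool_rot"]);M=r.as_matrix()
    print("pos",np.round(s["position"],4),"psi",round(float(np.arctan2(-M[0,1],M[1,1])),3),"tilt",np.round(M[:,2],3),"f",np.round(s["ft_force"],1),"t",round(s["time_s"],2),"gap",s["finger_gap"])
    print("delta mm",np.round(1000*(M.T@(np.array(t)-s["position"])),1))
E
python3 -c "
from h import *
delta([.535,-.214,.170])"
```

```text
time_s: 1.9
position: [0.3721, 0.2973, 0.2248]
tool_rot: [-0.02, 1.0, 0.005, -0.0]
ft_force: [-0.6, -0.1, -0.0]
finger_gap: 0.185
pos [0.3721 0.2973 0.2248] psi 0.041 tilt [-0.001  0.01  -1.   ] f [-0.6 -0.1 -0. ] t 1.9 gap 0.18543319574390177
delta mm [-141.9 -518.1   49.5]
```

```bash
python3 -m inch '[[[1,-11,-39,0,0,0,0],[1,-11,-39,0,0,0,0],[1,-11,-39,0,0,0,0],[1,-11,-39,0,0,0,0],[1,-11,-39,0,0,0,0],[1,-11,-39,0,0,0,0],[1,-11,-39,0,0,0,0],[1,-11,-39,0,0,0,0],[1,-11,-39,0,0,0,0],[1,-11,-39,0,0,0,0],[1,-11,-39,0,0,0,0],[1,-11,-39,0,0,0,0]]]'
python3 -c "
from h import *
delta([.535,-.214,.170])"
```

```text
time_s: 2.9
position: [0.5257, -0.1789, 0.224]
tool_rot: [-0.021, 1.0, 0.006, 0.005]
ft_force: [0.8, 1.3, -0.2]
finger_gap: 0.009
pos [ 0.5257 -0.1789  0.224 ] psi 0.042 tilt [ 0.01   0.012 -1.   ] f [ 0.8  1.3 -0.2] t 2.9 gap 0.008533957746297872
delta mm [ -7.2 -36.1  53.7]
```

```bash
python3 -m inch '[[[1,-3,-16,20,0,0,0],[1,-3,-16,20,0,0,0],[1,-1,-4,13,0,0,0],[1,0,0,0,0,0,0]]]'
python3 - <<'E'
from h import *
delta([.535,-.214,.143])
for n in("wrist","scene","top"):
    cv2.imwrite(f"pics/{n}1.png",read_camera(n)[:,:,::-1])
i=cv2.imread("pics/scene1.png")[110:260,130:310];j=cv2.imread("pics/wrist1.png")
cv2.imwrite("pics/c1.png",np.hstack([cv2.resize(i,(400,333)),cv2.resize(j,(400,300+33))]))
E
```

```text
time_s: 3.23
position: [0.5377, -0.2307, 0.1703]
tool_rot: [-0.013, 1.0, 0.001, 0.009]
ft_force: [-0.1, 1.4, -0.1]
finger_gap: 0.001
pos [ 0.5377 -0.2307  0.1703] psi 0.026 tilt [ 0.018  0.003 -1.   ] f [-0.1  1.4 -0.1] t 3.23 gap 0.0014922976099221036
delta mm [ 2.7 16.7 27.3]
```

View pics/c1.png

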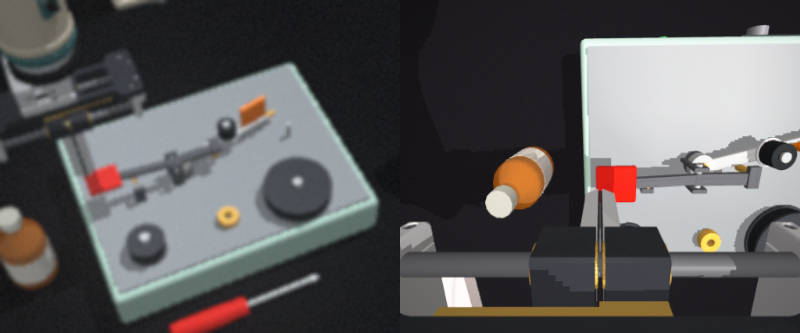

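```bash
python3 - <<'E'
from h import *
s=readout.sense()
c=camera_info("wrist");T=np.array(c["tool_from_camera"])
im=cv2.imread("pics/wrist1.png")
m=cv2.inRange(cv2.cvtColor(im,cv2.COLOR_BGR2HSV),(0,170,150),(6,255,255))
n,l,st,ce=cv2.connectedComponentsWithStats(m);i=1+np.argmax(st[1:,4]);print(st[i],ce[i])
M=Ro.from_quat(s["tool_rot"]).as_matrix()
def wb(u,v,z):
    d=M@T[:3,:3]@np.array([(u-c["cx"])/c["fx"],(v-c["cy"])/c["fy"],1]);o=M@T[:3,3]+s["position"]
    return o+d*(z-o[2])/d[2]
x,y,w,h=st[i][:4]
print(wb(x,y,.121),wb(x+w,y,.121),wb(x+w,y+h,.121), wb(x+w/2,y+h/2,.121))
delta([.535,-.214,.143])
E
```

```text
[ 251  191   52   42 1767] [278.81380872 209.27221279]
[ 0.5189346  -0.23249995  0.121     ] [ 0.51775594 -0.19083718  0.121     ] [ 0.55443074 -0.18794964  0.121     ] [ 0.53626083 -0.21075423  0.121     ]
pos [ 0.5393 -0.2288  0.1732] psi 0.029 tilt [ 0.022  0.003 -1.   ] f [ 0.4  0.7 -0.4] t 3.38 gap 0.0037519260992514955
delta mm [ 4.5 14.8 30.2]
```

```bash
python3 -m inch '[[[1,3,12,5,0,0,0],[1,1,5,8,0,0,0],[1,0,0,6,0,0,0],[1,0,0,0,0,0,0]]]'
python3 -c "
from h import *
delta([.536,-.212,.143])"
```

```text
time_s: 3.72
position: [0.538, -0.2081, 0.1577]
tool_rot: [-0.017, 1.0, 0.001, 0.015]
ft_force: [0.3, 0.9, -0.4]
finger_gap: 0.005
pos [ 0.538  -0.2081  0.1577] psi 0.034 tilt [ 0.029  0.002 -1.   ] f [ 0.3  0.9 -0.4] t 3.72 gap 0.004970101533698941
delta mm [ 2.6 -3.8 14.6]
```

```bash
python3 -m inch '[[[1,2,-3,5,0,0.02,0],[1,0,0,5,0,0.01,0],[1,0,0,6,0,0,0],[1,0,0,6,0,0,0],[1,0,0,6,0,0,0]]]'
python3 -c "
from h import *
delta([.536,-.212,.117])"
```

```text
time_s: 4.13
position: [0.5382, -0.2129, 0.1299]
tool_rot: [-0.018, 1.0, -0.001, 0.0]
ft_force: [-1.2, 0.9, 4.8]
finger_gap: 0.008
pos [ 0.5382 -0.2129  0.1299] psi 0.035 tilt [ 0.    -0.002 -1.   ] f [-1.2  0.9  4.8] t 4.13 gap 0.007655400899977184
delta mm [ 2.2  1.  12.9]
```

Contact at 13 mm down with 5 N; continuing.

```bash
python3 -m inch '[[[1,0,0,6,0,0,0],[1,0,0,6,0,0,0],[1,0,0,6,0,0,0]]]'
python3 -c "
from h import *
delta([.536,-.212,.117])"
```

```text
time_s: 4.38
position: [0.5383, -0.2124, 0.1116]
tool_rot: [-0.017, 1.0, -0.0, 0.0]
ft_force: [-4.1, 3.8, 33.2]
finger_gap: 0.006
pos [ 0.5383 -0.2124  0.1116] psi 0.034 tilt [ 0.001 -0.001 -1.   ] f [-4.1  3.8 33.2] t 4.38 gap 0.006238329925269862
delta mm [ 2.3  0.4 -5.4]
```

```bash
python3 -m inch '[[[1,0,0,-8,0,0,0],[1,0,0,-15,0,0,0],[1,0,0,-25,0,0,0],[1,0,0,-25,0,0,0],[1,0,0,-10,0,0,0]]]'
python3 - <<'E'
from h import *
delta([.536,-.212,.117])
for n in("wrist","scene"):
    cv2.imwrite(f"pics/{n}2.png",read_camera(n)[:,:,::-1])
i=cv2.imread("pics/scene2.png")[110:260,130:310];j=cv2.imread("pics/wrist2.png")
cv2.imwrite("pics/c2.png",np.hstack([cv2.resize(i,(400,333)),cv2.resize(j,(400,300+33))]))
E
```

```text
time_s: 4.8
position: [0.5364, -0.2125, 0.1915]
tool_rot: [-0.016, 1.0, 0.001, -0.003]
ft_force: [0.5, -0.3, -0.5]
finger_gap: 0.008
pos [ 0.5364 -0.2125  0.1915] psi 0.033 tilt [-0.006  0.002 -1.   ] f [ 0.5 -0.3 -0.5] t 4.8 gap 0.007973269825782947
delta mm [-0.1  0.4 74.5]
```

View pics/c2.png

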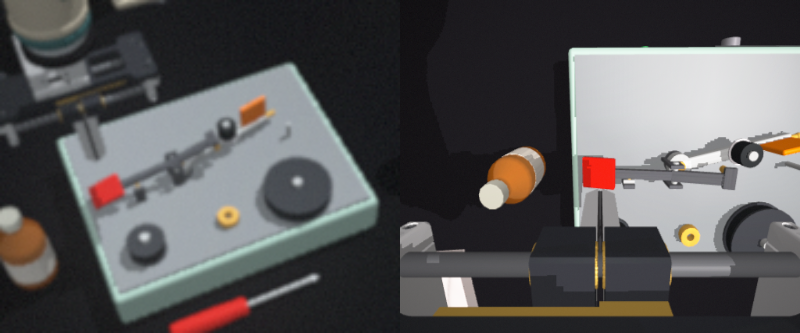

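```bash
python3 - <<'E'
from h import *
p=np.load("p.npy")
for n in("scene0","scene1","scene2"):
    im=cv2.imread(f"pics/{n}.png")
    m=cv2.inRange(cv2.cvtColor(im,cv2.COLOR_BGR2HSV),(0,150,100),(6,255,255))
    k,l,st,ce=cv2.connectedComponentsWithStats(m)
    print(n,[(ce[i].round(1),st[i]) for i in range(1,k) if st[i,4]>40])
for d in(0,24,31): print(d,proj("scene",S([[-.003,-.142,.121-d*.001]],p)))
E
```

```text
scene0 [(array([503.2, 103.3]), array([500, 100,   8,   8,  48], dtype=int32)), (array([175.8, 190.7]), array([168, 185,  16,  13, 140], dtype=int32)), (array([223.5, 253.2]), array([206, 243,  36,  21, 338], dtype=int32))]
scene1 [(array([503.2, 103.3]), array([500, 100,   8,   8,  48], dtype=int32)), (array([176.4, 190.7]), array([169, 185,  15,  12, 127], dtype=int32)), (array([223.4, 253.3]), array([206, 243,  36,  21, 339], dtype=int32))]
scene2 [(array([503.1, 103.2]), array([500, 100,   8,   8,  48], dtype=int32)), (array([177.5, 195.7]), array([171, 189,  14,  14, 127], dtype=int32)), (array([223.4, 253.3]), array([206, 243,  36,  21, 340], dtype=int32))]
0 [[175.74593808 190.0773883 ]]
24 [[177.38365196 195.06947029]]
31 [[177.849824   196.49045661]]
```

```bash
python3 -m inch '[[[1,10,20,0,0,0,-0.11],[1,10,20,0,0,0,-0.11],[1,7,34,0,0,0,0],[1,7,34,0,0,0,0],[1,7,34,0,0,0,0],[1,7,34,0,0,0,0],[1,2,20,0,0,0,0],[1,0,8,0,0,0,0],[1,0,0,0,0,0,0]]]'
python3 - <<'E'
from h import *
delta([.451,-.009,.122])
s=readout.sense()
im=read_camera("wrist")[:,:,::-1];cv2.imwrite("pics/wrist3.png",im)
c=camera_info("wrist");T=np.array(c["tool_from_camera"]);M=Ro.from_quat(s["tool_rot"]).as_matrix()
m=cv2.inRange(cv2.cvtColor(im,cv2.COLOR_BGR2HSV),(7,180,120),(16,255,255))
k,l,st,ce=cv2.connectedComponentsWithStats(m)
for i in range(1,k):
  if st[i,4]>60:
    u,v=ce[i];d=M@T[:3,:3]@np.array([(u-c["cx"])/c["fx"],(v-c["cy"])/c["fy"],1]);o=M@T[:3,3]+s["position"]
    print(st[i],ce[i],o+d*(.106-o[2])/d[2],o+d*(.128-o[2])/d[2])
E
```

```text
time_s: 5.65
position: [0.4307, -0.0182, 0.1782]
tool_rot: [-0.129, 0.992, 0.003, -0.011]
ft_force: [0.2, -0.2, -0.2]
finger_gap: 0.001
pos [ 0.4307 -0.0182  0.1782] psi 0.26 tilt [-0.022  0.002 -1.   ] f [ 0.2 -0.2 -0.2] t 5.65 gap 0.0005506603221129723
delta mm [-23.2   3.3  55.8]
[  0 195  18  39 306] [  9.51633987 212.23202614] [ 0.48828521 -0.22868301  0.106     ] [ 0.47603034 -0.21053639  0.128     ]
```

View pics/wrist3.png

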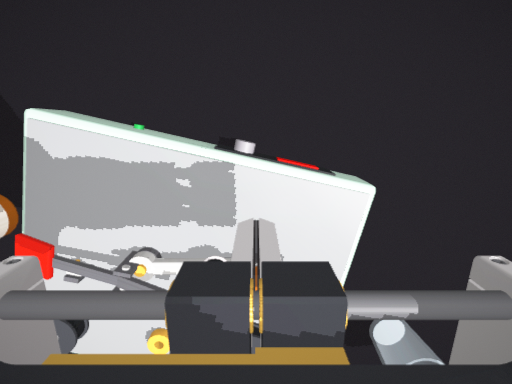

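```bash
python3 -m inch '[[[1,0,3,20,0,-0.02,0],[1,0,0,20,0,0,0],[1,0,0,14,0,0,0],[1,0,0,0,0,0,0]]]'
python3 - <<'E'
from h import *
delta([.482,-.001,.122])
for n in ("top","scene"): cv2.imwrite(f"pics/{n}4.png",read_camera(n)[:,:,::-1])
i=cv2.imread("pics/scene4.png")[110:260,130:310];j=cv2.imread("pics/top4.png")[150:300,205:385]
cv2.imwrite("pics/c4.png",np.hstack([cv2.resize(i,(400,333)),cv2.resize(j,(400,300+33))]))
E
```

```text
time_s: 6.03
position: [0.4346, -0.0219, 0.1216]
tool_rot: [-0.125, 0.992, 0.002, 0.002]
ft_force: [0.3, -0.0, -0.7]
finger_gap: 0.007
pos [ 0.4346 -0.0219  0.1216] psi 0.252 tilt [ 0.004  0.004 -1.   ] f [ 0.3 -0.  -0.7] t 6.03 gap 0.0066233567183312395
delta mm [-51.1   8.4  -0.1]
```

View pics/c4.png

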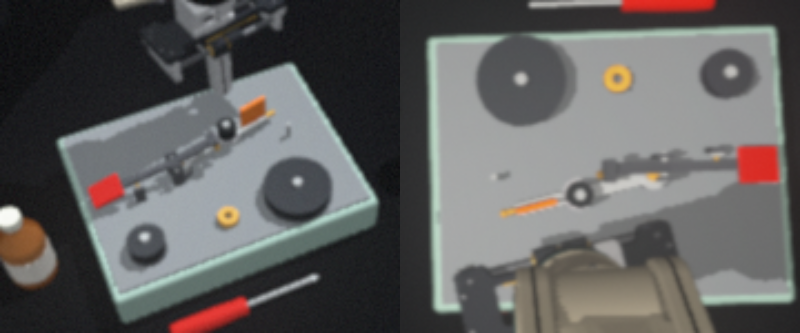

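```bash
python3 -m inch '[[[1,-12,4,0,0,0,0],[1,-12,4,0,0,0,0],[1,-8,1,0,0,0,0],[1,-6,0,0,0,0,0],[1,-5,0,0,0,0,0],[1,-5,0,0,0,0,0]]]'
python3 -c "
from h import *
delta([.482,-.001,.122])"
```

```text
time_s: 6.63
position: [0.4842, -0.0055, 0.1271]
tool_rot: [-0.122, 0.993, 0.001, 0.005]
ft_force: [-3.6, 0.5, -0.8]
finger_gap: 0.006
pos [ 0.4842 -0.0055  0.1271] psi 0.244 tilt [ 0.01   0.002 -1.   ] f [-3.6  0.5 -0.8] t 6.63 gap 0.006378950956433007
delta mm [1.2 4.9 5.1]
```

```bash
python3 -m inch '[[[1,-6,1,2,0,0.01,0.04],[1,-6,1,1,0,0,0.05],[1,-6,1,1,0,0,0.05],[1,-6,0.5,0,0,0,0.05]]]'
cat >> h.py <<'E'
def ang():
    s=readout.sense();p=np.load("p.npy");piv=S([[-.01,-.04,0]],p)[0,:2];r=s["position"][:2]-piv
    # angle from TCP: r = d*a - .012*u
    R=np.hypot(*r);print("along",np.sqrt(R*R-.012**2)*1000)
    th=np.arctan2(-r[0],r[1])  # yaw of r
    print("theta est",p[2]+.22-(th-np.arcsin(.012/R)))
E
python3 -c "
from h import *
delta([.482,-.001,.122]);ang()"
```

```text
time_s: 6.97
position: [0.4973, -0.0005, 0.1225]
tool_rot: [-0.022, 1.0, -0.001, -0.011]
ft_force: [-5.8, 0.8, 4.3]
finger_gap: 0.007
pos [ 0.4973 -0.0005  0.1225] psi 0.044 tilt [-0.022 -0.002 -1.   ] f [-5.8  0.8  4.3] t 6.97 gap 0.006899552465930371
delta mm [15.3  0.2  0.8]
along 114.28294386020445
theta est 0.11906541935616466
```

```bash
python3 -m inch '[[[1,-6,1,0,0,-0.02,0],[1,-7,0.5,0,0,0,0],[1,-7,0.5,0,0,0,0],[1,-7,0,0,0,0,0]]]'
python3 -c "
from h import *
delta([.482,-.001,.122]);ang()"
```

```text
time_s: 7.3
position: [0.507, 0.0007, 0.1205]
tool_rot: [-0.022, 1.0, -0.002, -0.019]
ft_force: [-15.4, 1.7, 12.6]
finger_gap: 0.006
pos [0.507  0.0007 0.1205] psi 0.043 tilt [-0.038 -0.004 -0.999] f [-15.4   1.7  12.6] t 7.3 gap 0.005824734655974217
delta mm [25.1 -0.6 -0.5]
along 113.5168610508679
theta est 0.2053481610395577
```

```bash
python3 -m inch '[[[1,-7,0,-2,0,-0.03,0],[1,-8,0,-2,0,-0.02,0],[1,-8,0,-1,0,-0.02,0]]]'
python3 -c "
from h import *
delta([.482,-.001,.122]);ang()"
```

```text
time_s: 7.55
position: [0.5097, 0.0007, 0.1204]
tool_rot: [-0.022, 1.0, -0.001, -0.005]
ft_force: [-11.2, 0.6, 8.7]
finger_gap: 0.003
pos [0.5097 0.0007 0.1204] psi 0.043 tilt [-0.01  -0.003 -1.   ] f [-11.2   0.6   8.7] t 7.55 gap 0.002632296571064344
delta mm [27.8 -0.5 -1.3]
along 113.14785077832087
theta est 0.22914966380692414
```

```bash
python3 -m inch '[[[1,-11,0,-2,0,0,0],[1,-12,0,-2,0,0,0]]]'
python3 - <<'E'
from h import *
delta([.482,-.001,.122]);ang()
cv2.imwrite("pics/scene5.png",read_camera("scene")[:,:,::-1])
i=cv2.imread("pics/scene5.png")[110:230,150:310];cv2.imwrite("pics/c5.png",cv2.resize(i,None,fx=4,fy=4,interpolation=cv2.INTER_CUBIC))
delta([.482,-.001,.122]);ang()
E
```

```text
time_s: 7.72
position: [0.5165, 0.0009, 0.1209]
tool_rot: [-0.021, 1.0, -0.001, -0.021]
ft_force: [-9.3, 0.6, -2.2]
finger_gap: 0.007
pos [0.5165 0.0009 0.1209] psi 0.043 tilt [-0.042 -0.004 -0.999] f [-9.3  0.6 -2.2] t 7.72 gap 0.007088799471639628
delta mm [34.5 -0.4  0.3]
along 112.590128038804
theta est 0.2888700615543928
pos [0.5183 0.0008 0.1209] psi 0.043 tilt [-0.041 -0.004 -0.999] f [-8.4 -0.8 -1.9] t 7.77 gap 0.0019119481892340138
delta mm [36.4 -0.3  0.4]
along 112.41757580324436
theta est 0.30542162608355206
```

View pics/c5.png

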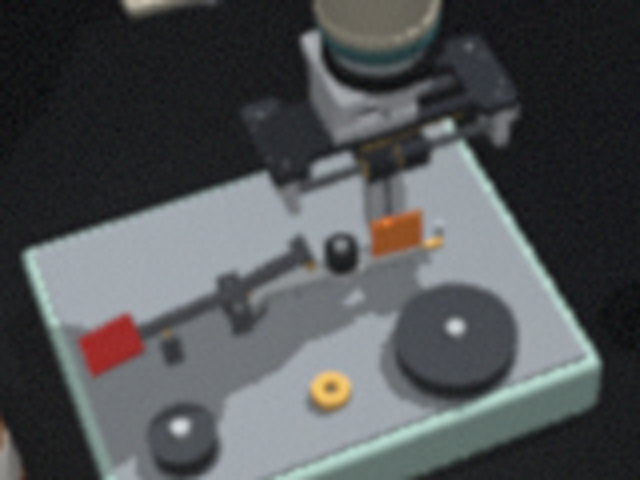

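```bash
python3 -m inch '[[[1,-8,0,-1,0,-0.02,0],[1,-9,0,0,0,-0.02,0],[1,-8,0,0,0,-0.01,0]]]'
python3 -c "
from h import *
delta([.482,-.001,.122]);ang()"
```

```text
time_s: 8.02
position: [0.5249, 0.001, 0.1184]
tool_rot: [-0.021, 1.0, -0.001, -0.014]
ft_force: [-10.6, 0.6, 8.8]
finger_gap: 0.006
pos [0.5249 0.001  0.1184] psi 0.042 tilt [-0.028 -0.002 -1.   ] f [-10.6   0.6   8.8] t 8.02 gap 0.005721677522688746
delta mm [43.  -0.2 -2.4]
along 112.41072387178853
theta est 0.3633580771346655
```

```bash
python3 -m inch '[[[1,-6,0,-2,0,0,0]]]'
python3 - <<'E'
from h import *
for k in range(10):
    im=read_camera("scene" if k%2 else "top")[:,:,::-1];cv2.imwrite(f"pics/h{k%2}.png",im)
    s=readout.sense();print(s["time_s"],np.round(s["position"],4),np.round(s["ft_force"],1))
ang()
im=cv2.imread("pics/h1.png")
m=cv2.inRange(cv2.cvtColor(im,cv2.COLOR_BGR2HSV),(0,150,60),(6,255,255))
k,l,st,ce=cv2.connectedComponentsWithStats(m)
print([(ce[i].round(1),st[i,4]) for i in range(1,k) if st[i,4]>40])
i=im[110:260,130:310];j=cv2.imread("pics/h0.png")[150:300,205:385]
cv2.imwrite("pics/c6.png",np.hstack([cv2.resize(i,(400,333)),cv2.resize(j,(400,300+33))]))
E
```

```text
time_s: 8.1
position: [0.5238, 0.0011, 0.1189]
tool_rot: [-0.021, 1.0, -0.001, -0.021]
ft_force: [-10.4, 0.6, -5.6]
finger_gap: 0.006
8.15 [0.5238 0.0011 0.1187] [-10.6   0.7   0.3]
8.2 [0.5238 0.0011 0.1187] [-10.3   0.7   1.3]
8.25 [0.5237 0.0011 0.1187] [-11.2   0.5   1.3]
8.3 [0.5236 0.0011 0.1187] [-11.2   0.4   0.8]
8.35 [0.5236 0.0011 0.1187] [-11.3   0.1   0.9]
8.4 [0.5236 0.0011 0.1187] [-11.1   1.1   1.1]
8.45 [0.5235 0.0011 0.1187] [-9.7  1.1  1. ]
8.5 [0.5235 0.0011 0.1187] [-11.1   1.    1.4]
8.55 [0.5235 0.0011 0.1187] [-11.    1.9   1.6]
8.6 [0.5236 0.0011 0.1187] [-11.    1.6   1.7]
along 112.54576344694257
theta est 0.3517322515490987
[(array([502.6, 103.4]), np.int32(55)), (array([177.5, 195.8]), np.int32(124)), (array([223.5, 253.5]), np.int32(360))]
```

View pics/c6.png

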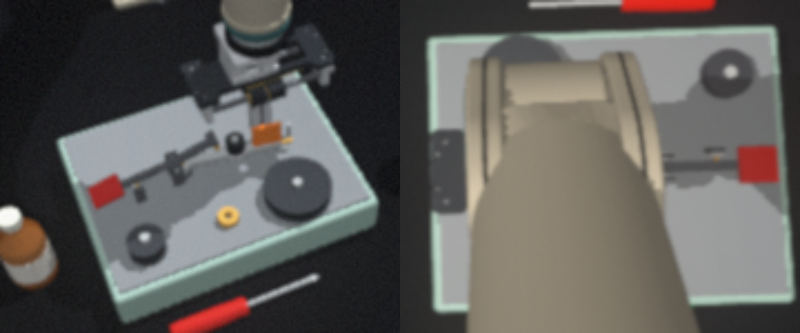

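```bash
python3 - <<'E'
from h import *
p=np.load("p.npy");piv=S([[-.01,-.04,0]],p)[0]
for f in("scene0","scene4","h1"):
    im=cv2.imread(f"pics/{f}.png")
    m=cv2.inRange(cv2.cvtColor(im,cv2.COLOR_BGR2HSV),(7,160,90),(15,255,255));m[:,:220]=0;m[200:]=0;m[:,275:]=0
    k,l,st,ce=cv2.connectedComponentsWithStats(m);print(f,[(ce[i].round(1),st[i]) for i in range(1,k) if st[i,4]>25])
for th in(0,.2,.28,.35,.42):
    y=p[2]+.22-th;print(th,proj("scene",piv+[-.118*np.sin(y),.118*np.cos(y),.106]).round(1))
E
```

```text
scene0 [(array([243.1, 159.9]), array([239, 155,  10,  11,  68], dtype=int32))]
scene4 [(array([243.1, 159.8]), array([239, 154,  10,  12,  69], dtype=int32))]
h1 [(array([249.3, 169.9]), array([244, 166,  12,   9,  84], dtype=int32))]
0 [[243.5 160.9]]
0.2 [[247.4 166. ]]
0.28 [[248.6 168.3]]
0.35 [[249.4 170.3]]
0.42 [[250.1 172.4]]
```

```bash
python3 -c "
from rig import arm;print(arm.sign_off())"
```

```text
the job is handed in; nothing more can be done
None
```

I pressed the lock lever down past its detent and took the gripper off it. The arm is now holding the tensioner tab back past its click, and the job is handed in.

- **Lever:** I pressed it to the stop at about 33 N. After I let go, the scene camera showed the paddle 5.0 px lower, which is the 24 mm detent position. It was still there in the last picture.
- **Tensioner tab:** It is held with a steady push of about 11 N. The force dipped as it went past the click, and the hold did not drift over the last half second. The arm angle comes out at about 0.35 rad from the gripper position and about 0.37 from the camera. Both are past the click (0.28) and short of the stop (0.42).
- **Other things:** I did not touch the beaker, bottle, nut or screwdriver. The screwdriver was measured unmoved in the scene picture. The bottle and nut look unmoved in the last pictures, but I did not re-measure them, and the beaker was outside the crops I viewed.
- **Mismatches:** The shaker corners fitted only to about 2 px, so positions are good to a few millimetres. An upward force of up to 13 N showed on the fingers while pushing, probably friction against the tab. It had fallen to about 1.5 N by the final hold.

The whole job took about 8.6 s of the 40 s allowed.

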